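# Clamp the blue circuit board for rework

### The arm

A 6-joint arm with a two-finger parallel gripper is mounted at the origin on the work surface. World frame = base frame: x ahead of the robot, y to its left, z up, the work surface at z = 0. Lengths are in mm, angles in rad, forces in N, time in s.
With the tool pointing down it reaches from about 300 to 775 mm from the base axis. Payload 14.6 kg.
Tool frame: the origin (TCP) lies midway between the tips of the shut fingers; the grasp point (between the pads) lies 19 mm behind it (manip.hold_point_z is the distance from the TCP to the grasp point, in mm); z points along the fingers, y is the direction in which the jaws open and shut (so a half turn about z gives the same grasp; the last joint's range is limited). The gripper opens to 94 mm and grips with 3 to 60 N. Pads are 16 mm wide; open, the fingers measure 119 mm over their backs; the gripper's body (75 mm by 177 mm) begins 78 mm behind the grasp point.
Start: joints at [-1.302, 0.3, 1.521, -0, 1.321, -0.067], TCP at [181.231, -519.273, 181.546] pointing down, gripper open.
Joint ranges: [-3.03, 3.03], [-0.79, 2.21], [0.23, 2.52], [-1.04, 4.18], [0, 3.07], [-2.55, 2.55]. Speed limits (rad/s): [2.22, 2.22, 2.57, 3.14, 3.14, 3.14].

### API

Orientations are given as [roll, pitch, yaw] about the fixed x, y, z axes, in that order (R = Rz(yaw) Ry(pitch) Rx(roll)).
In Python, from cell import manip gives the robot as it stands.
- The arm moves only by the shell command python3 -m crank 'ROWS' [OPENING] [FORCE]. ROWS is JSON, a list of rows, each an object with "offset": the shift along the world's x, y, z in m, a list of three; "spin": the turn about the world's z in degrees. In form: [{"offset": [dx, dy, dz], "spin": spin}, ...]. A call has exactly 8 rows; each row is the pose to reach, as a shift and turn from the pose measured when the call began; what a row does not reach only later rows make up. A row lasts 1/12 s, in which the tool goes at most 41.7 mm and 7.16 degrees, less where a joint would pass 70% of its speed; a pose out of reach is approached as far as the arm can. A call with a gripper value outside its range is refused whole. OPENING is the opening, from 0 (shut) to 1 (fully open), set as the call begins (- or left out, the last holds). The fingers move at their own pace and stop on an object; FORCE is the grip in N (left out, the last holds). Time passes only in rows, so rows that repeat a pose let the fingers close, or fill a call up. It gives the time, the measured TCP pose, the force and the opening at its end, in the units of the state.
- manip.read_state(): the state, without advancing time (a new reading comes with each control period).
- manip.camera(name): name is "scene" or "top" or "wrist"; returns a dict with "pixels" (420x560x3 uint8, red, green, blue), "fx", "fy", "cx", "cy" (pixels), "extrinsics" (4x4, takes a point from world to camera coordinates); the wrist camera has in their place "hand_eye" (4x4, takes a point from camera to tool coordinates, whose origin is the TCP and whose axes are the flange's). Camera axes: x right, y down, z forward; pixel columns grow to the right and rows downward; lengths in mm; the calibration is good to about 2 mm. A picture is of the moment at which its call begins: read the wrist's pose just before it. There is no depth.
- manip.sign_off(): hands the job in, once; it reports no verdict.
Trained networks look in a picture, given as the dict that the camera call returned (one of the last four; its "shot" number tells which), for a name from the list of things; names that differ only in an ending like _2 or _b are one class to them, and where a whole thing is asked for, a point or a joint stands for the part that bears it (a point fixed in the world has none). Each returns a list of dicts, best first, with "conf" (0 to 1); they miss things now and then, are a little off and sometimes report something else, mostly with a low value. They report only what shows in the picture. A call takes as long as a camera call.
- manip.search_frame(picture, name): "location" ([x, y, z] in mm, in world coordinates, good to about 4 mm: the middle of the surface that is visible of it).
- manip.masks_of(picture, name): "mask" (420x560 bool, what is visible of it).
The state is a dict: "clock": time; "joints": joint angles; "qd": joint speeds; "effort": joint torques, N m; "eef_pos": TCP position; "eef_rot": TCP orientation; "wrist_force": force on the tool from outside, world axes, zero at the start; "moment": the same for the moment, N m; "finger_gap": finger opening in mm.
Only numpy, scipy, OpenCV 4.12 (cv2) and the standard library are available. Lean on these libraries where they do the work, as an engineer would, in place of code of your own. Each camera call takes 0.05 s, during which the arm holds its last target. There are 200 camera calls.

### The job

Two hold-down clamps stand on the rework bench; clamp down the blue circuit board, which lies under one of them. First push that clamp's sliding jaw down its bar, pressing on the yellow thumb pad next to the bar, until the orange foot sits on the board and the jaw tips up and jams; then turn the red handle above the foot clockwise by about 60 to 75 degrees to tighten it, and let go. Don't shift the blue board, and leave the clamp over the green board alone.

Things in the scene. Friction and masses are not known exactly. Their poses are not given: they have to be found in the camera images.
- push (a point): Yellow thumb pad (34 x 36 mm, level) on the sliding jaw of the clamp over the blue board: centre of its top face, pushed straight down with shut fingers. x axis: along the jaw, from the foot to the upright bar; z up. The bar (10 mm along x, 24 mm along y) is centred 34 mm along +x; its top is 150 mm above the table. The jaw only slides up and down and stays where left.
- grip (a point): Centre of the red wing of that clamp's handle, right above the foot; 86 mm along -x of push and 31 mm above it (about 36 mm once jammed). Wing 44 mm long along this point's x, 14 mm thick along y, 30 mm high, z up along the screw; grip it from above across the 14 mm. The grey jaw's top is 35 mm below this point.
- handle (a joint): Turn of that red handle about its upright screw, rad; grows clockwise seen from above; starts between -0.2 and 0.2, range -0.4 to 2.5. Takes under 0.1 N m and stays where left. The spindle goes down 0.95 mm per rad.
- spindle: Spindle with a round orange foot (26 mm diameter); origin: centre of the foot's underside, 20 to 35 mm above the board at the start; z up along the screw. The jaw slides at 3 to 5 N. With the foot on the board, the pad goes 6 to 7 mm farther down, at 5 rising to 15 N, while the jaw tips to 3.5 degrees; then it jams (18 N and more) and stays tipped.
- blue_board: Blue circuit board on an aluminium carrier, 120 x 150 x 10 mm (x, y, z), 0.25 to 0.5 kg, loose on a black rest. Origin: centre of its underside, 30 mm above the table; its top is 40 mm above the table. The foot comes down on its bare half.
- grip2 (a point): Centre of the same red handle wing on the other, identical clamp, which stands over the green board: to be left alone.

How it is judged:
By the outcome, as a careful person would: the job done as asked, in the order asked, and still so for the second after the job is handed in, with the robot touching nothing.
It also fails if it takes over 42 s, if anything falls off the work surface, if the arm or the gripper's body presses on something with over 40 N, if the wrist force passes 120 N, or if a joint passes its speed limit or range.

## Working session

There is one attempt and no reset: what is moved stays moved. The work goes in short steps, Python scripts to look and compute and a shell command to move; the robot and the scene stay as the last step left them, time stands still between calls to the robot, and variables do not carry over. Pictures are saved under pics/ and viewed, about 8 in all and at most 12, crops included, and the job is handed in when it is done.

```bash
mkdir -p pics; ls; python3 - <<'E'
from cell import manip
import cv2
s=manip.read_state(); print(s['clock'],s['eef_pos'],s['eef_rot'],s['wrist_force'],s['finger_gap'])
for c in ['scene','top']:
    p=manip.camera(c); cv2.imwrite(f'pics/{c}0.png',p['pixels'][:,:,::-1])
    for n in ['push','grip','spindle','blue_board']:
        print(c,n,[(round(d['conf'],2),[round(float(v)) for v in d['location']]) for d in manip.search_frame(p,n)[:4]])
print(manip.read_state()['clock'])
E
```

```text
pics
0.0 [ 181.15386283 -518.99825985  180.98226577] [-3.14043193e+00 -8.02145582e-05  3.35769012e-01] [0.52698341 0.42652499 0.21646835] 93.86308166267297
scene push [(0.86, [577, -228, 117])]
scene grip [(0.64, [548, 224, 169]), (0.56, [526, -215, 155])]
scene spindle [(0.59, [530, -218, 75])]
scene blue_board []
top push [(0.66, [579, -225, 117])]
top grip [(0.72, [522, -222, 166]), (0.62, [539, 219, 174])]
top spindle []
top blue_board [(0.95, [483, -212, 43])]
0.5
```

View pics/scene0.png

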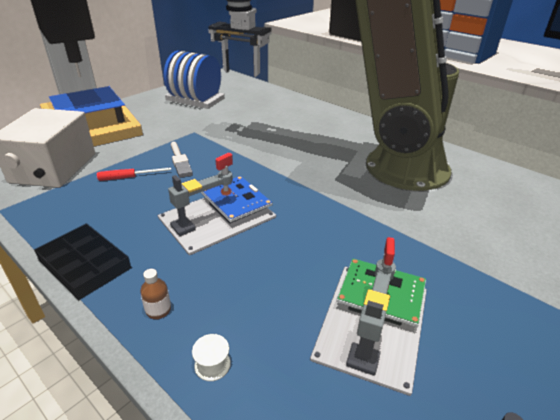

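View pics/top0.png

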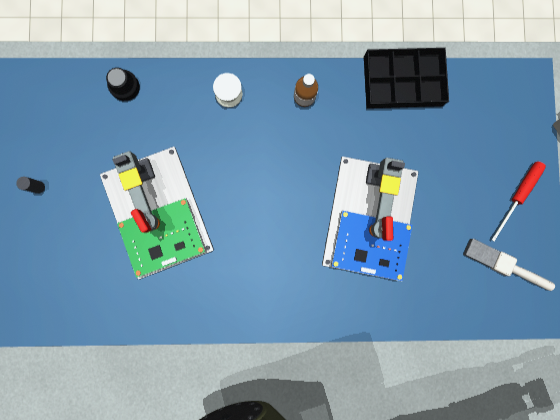

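The scene view shows the blue clamp at left: yellow pad (192,187), red wing (224,160), orange foot (226,190). In the top view its pad is at (390,184) and its wing at (388,229). I'll triangulate from both views.

```bash
cat > h.py <<'E'
import numpy as np, cv2
from cell import manip
def P(p): return np.diag([1,1,1.])@np.array([[p['fx'],0,p['cx']],[0,p['fy'],p['cy']],[0,0,1]])@np.array(p['extrinsics'])[:3]
def ray(p,uv,z):
    M=P(p); A=M[:,[0,1,3]].astype(float).copy(); A[:,2]+=M[:,2]*z
    w=np.linalg.solve(A,np.r_[uv,1]); return w[:2]/w[2]
def tri(p,a,q,b):
    X=cv2.triangulatePoints(P(p),P(q),np.array(a,float).reshape(2,1),np.array(b,float).reshape(2,1)); return (X[:3]/X[3]).ravel()
def proj(p,X): x=P(p)@np.r_[X,1]; return x[:2]/x[2]
def blob(p,col,near,r=30):
    h=cv2.cvtColor(p['pixels'],cv2.COLOR_RGB2HSV); H,S,V=h[...,0].astype(int),h[...,1],h[...,2]
    m={'y':(H>20)&(H<35),'r':(H<6)|(H>174),'o':(H>=6)&(H<18)}[col]&(S>140)&(V>70)
    n,l,st,c=cv2.connectedComponentsWithStats(m.astype(np.uint8))
    k=[i for i in range(1,n) if np.hypot(*(c[i]-near))<r and st[i,4]>8]
    i=max(k,key=lambda i:st[i,4]); return c[i],l==i,st[i,4]
E
python3 - <<'E'
from h import *
t=manip.camera('top'); s=manip.camera('scene')
yt,m,a=blob(t,'y',(390,184)); ys,_,b=blob(s,'y',(192,187)); print(yt,a,cv2.minAreaRect(np.argwhere(m)[:,::-1].astype(np.float32)),ys,b)
X=tri(t,yt,s,ys); print('pad',X,'reproj',proj(t,X)-yt,proj(s,X)-ys)
rt,m,a=blob(t,'r',(388,229)); rs,_,b=blob(s,'r',(224,160)); print(rt,a,cv2.minAreaRect(np.argwhere(m)[:,::-1].astype(np.float32)),rs,b)
R=tri(t,rt,s,rs); print('wing',R,proj(t,R)-rt,proj(s,R)-rs, ray(t,rt,160))
np.save('x.npy',[X,R])
h=lambda im,c,z:cv2.resize(im['pixels'][c[1]-45:c[1]+45,c[0]-60:c[0]+60],None,fx=z,fy=z,interpolation=2)
cv2.imwrite('pics/c.png',np.vstack([h(t,(388,205),3.2),h(s,(215,195),3.2)])[:,:,::-1])
E
```

```text
[389.43452381 184.47916667] 336 ((389.43243408203125, 184.40541076660156), (19.070283889770508, 17.755088806152344), 9.462322235107422) [192.02189781 185.21167883] 137
pad [ 606.56709152 -239.80040606  117.68114359] reproj [-0.39655189  0.39530893] [-0.48922267 -0.12309006]
[387.11522634 227.94650206] 243 ((387.0, 228.0), (22.0, 10.0), 90.0) [223.60752688 160.6344086 ] 186
wing [ 522.66499556 -223.11463617  152.89862852] [-0.21210481  0.19936568] [-0.23714701 -0.04939876] [ 522.71032725 -221.46086339]
```

View pics/c.png

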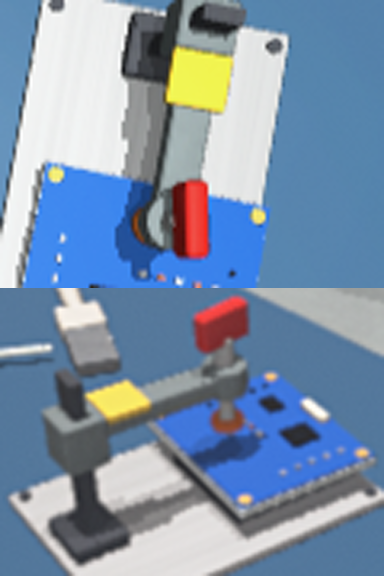

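Pad at (606,-240,118) and wing at (523,-223,153) are 85.5 mm apart (86 expected). The jaw axis points about -11° in yaw, and the wing is near 0°. Next I shut the fingers and move above the pad.

```bash
python3 -m crank '[{"offset":[0.02,0.01,0.02],"spin":-6},{"offset":[0.05,0.03,0.03],"spin":-12},{"offset":[0.085,0.055,0.03],"spin":-18},{"offset":[0.12,0.08,0.03],"spin":-24},{"offset":[0.155,0.1,0.03],"spin":-30},{"offset":[0.19,0.125,0.03],"spin":-30},{"offset":[0.225,0.148,0.03],"spin":-30},{"offset":[0.255,0.168,0.03],"spin":-30}]' 0 20
python3 -m crank '[{"offset":[0.03,0.02,0],"spin":0},{"offset":[0.06,0.04,0],"spin":0},{"offset":[0.09,0.06,0],"spin":0},{"offset":[0.12,0.08,0],"spin":0},{"offset":[0.145,0.095,0],"spin":0},{"offset":[0.16,0.105,0],"spin":0},{"offset":[0.17,0.111,0],"spin":0},{"offset":[0.17,0.111,0],"spin":0}]'
python3 - <<'E'
from h import *
s=manip.read_state();print(s['joints'])
w=manip.camera('wrist'); cv2.imwrite('pics/w1.png',w['pixels'][:,:,::-1])
from scipy.spatial.transform import Rotation as Ro
R=Ro.from_euler('xyz',s['eef_rot']).as_matrix(); T=np.eye(4);T[:3,:3]=R;T[:3,3]=s['eef_pos']
w['extrinsics']=np.linalg.inv(T@np.array(w['hand_eye']))
for c,z in(('y',117.5),('r',163)):
    try:
        u,m,a=blob(w,c,(280,210),400); r=cv2.minAreaRect(np.argwhere(m)[:,::-1].astype(np.float32)); b=cv2.boxPoints(r)
        print(c,u,a,ray(w,u,z),[ray(w,q,z).round(1).tolist() for q in b])
    except Exception as e: print(c,e)
E
```

```text
clock: 1.27
eef_pos: [437.9, -349.6, 211.7]
eef_rot: [3.142, -0.0, -0.188]
wrist_force: [-0.4, -0.9, -0.4]
finger_gap: 44.2
clock: 1.93
eef_pos: [609.3, -237.0, 211.0]
eef_rot: [-3.141, 0.0, -0.185]
wrist_force: [-0.7, -0.9, -0.3]
finger_gap: 0.6
[-4.27125143e-01  5.21273981e-01  1.14524967e+00  2.59897322e-04
  1.47535929e+00  1.32895941e+00]
y [281.59554355 204.92842674] 1481 [ 607.55350523 -240.57948335] [[626.7, -226.6], [620.3, -261.1], [587.6, -255.6], [594.2, -220.1]]
r [551.30479452 139.84589041] 584 [ 631.23855728 -441.20264363] [[626.1, -429.7], [650.5, -445.3], [640.0, -458.9], [615.1, -443.6]]
```

View pics/w1.png

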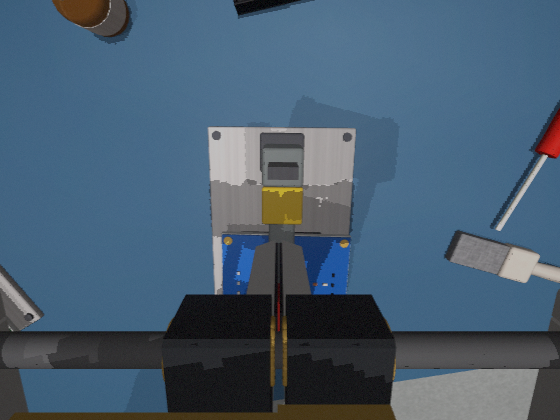

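The wrist view shows the yellow pad at (282,205), which gives (607,-240.5), yaw -11.3° and 33x35 mm. This agrees with the first fix, so I descend.

```bash
python3 -m crank '[{"offset":[-0.0025,-0.0035,-0.02],"spin":-0.6},{"offset":[-0.0025,-0.0035,-0.045],"spin":-0.6},{"offset":[-0.0025,-0.0035,-0.065],"spin":-0.6},{"offset":[-0.0025,-0.0035,-0.078],"spin":-0.6},{"offset":[-0.0025,-0.0035,-0.084],"spin":-0.6},{"offset":[-0.0025,-0.0035,-0.087],"spin":-0.6},{"offset":[-0.0025,-0.0035,-0.088],"spin":-0.6},{"offset":[-0.0025,-0.0035,-0.088],"spin":-0.6}]'
python3 -m crank '[{"offset":[0,0,-0.0015],"spin":0},{"offset":[0,0,-0.003],"spin":0},{"offset":[0,0,-0.0045],"spin":0},{"offset":[0,0,-0.006],"spin":0},{"offset":[0,0,-0.0075],"spin":0},{"offset":[0,0,-0.009],"spin":0},{"offset":[0,0,-0.0105],"spin":0},{"offset":[0,0,-0.012],"spin":0}]'
```

```text
clock: 2.65
eef_pos: [605.9, -241.9, 124.1]
eef_rot: [3.141, -0.001, -0.197]
wrist_force: [1.0, -0.5, 0.2]
finger_gap: 0.5
clock: 3.32
eef_pos: [605.8, -241.9, 111.9]
eef_rot: [3.141, -0.001, -0.197]
wrist_force: [-0.2, 0.1, 1.0]
finger_gap: 0.4
```

```bash
python3 -m crank '[{"offset":[0,0,-0.001],"spin":0},{"offset":[0,0,-0.002],"spin":0},{"offset":[0,0,-0.003],"spin":0},{"offset":[0,0,-0.004],"spin":0},{"offset":[0,0,-0.005],"spin":0},{"offset":[0,0,-0.006],"spin":0},{"offset":[0,0,-0.007],"spin":0},{"offset":[0,0,-0.008],"spin":0}]'
```

```text
clock: 3.98
eef_pos: [605.8, -241.9, 103.8]
eef_rot: [3.141, -0.001, -0.197]
wrist_force: [-0.4, -0.2, 0.4]
finger_gap: 0.3
```

There is no contact force 14 mm below the expected pad height, so I check the pictures before going on.

```bash
python3 - <<'E'
from h import *
t=manip.camera('top'); s=manip.camera('scene')
print(manip.read_state()['wrist_force'])
try:
    rt,_,_=blob(t,'r',(388,229)); rs,_,_=blob(s,'r',(224,160)); print('wing',tri(t,rt,s,rs))
except Exception as e: print(e)
print('tip proj',proj(t,(605.8,-241.9,103.8)),proj(s,(605.8,-241.9,103.8)))
h=lambda im,c,z:cv2.resize(im['pixels'][c[1]-45:c[1]+45,c[0]-60:c[0]+60],None,fx=z,fy=z,interpolation=2)
cv2.imwrite('pics/c2.png',np.vstack([h(t,(388,205),3.2),h(s,(215,195),3.2)])[:,:,::-1])
E
```

```text
[ 0.35951664 -0.79779862  0.04115663]
max() iterable argument is empty
tip proj [388.04759207 186.31245375] [191.87512211 189.69980561]
```

View pics/c2.png

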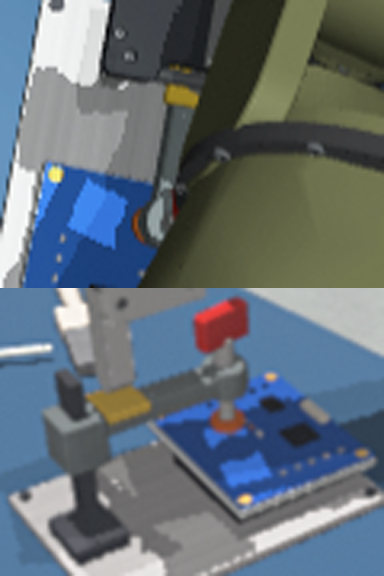

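```bash
python3 - <<'E'
from h import *
from scipy.spatial.transform import Rotation as Ro
s=manip.camera('scene'); st=manip.read_state(); w=manip.camera('wrist')
for z in (90,104,118,130): print(z,proj(s,(605.8,-241.9,z)))
a=cv2.resize(s['pixels'][150:220,155:255],None,fx=6,fy=6,interpolation=cv2.INTER_CUBIC)
b=cv2.resize(w['pixels'][100:420,160:400],None,fx=1,fy=1)
o=np.zeros((max(a.shape[0],b.shape[0]),a.shape[1]+b.shape[1]-40,3),np.uint8)
a=a[:,:560]; o[:a.shape[0],:560]=a; o[:b.shape[0],560:800]=b
cv2.imwrite('pics/c3.png',o[:,:,::-1]); print(st['eef_pos'],st['joints'])
E
```

```text
90 [192.51671949 194.67963366]
104 [191.86574391 189.62701568]
118 [191.20351421 184.48704768]
130 [190.62670853 180.01010748]
[ 605.7944028  -241.90959085  103.82208983] [-4.36022268e-01  5.92912151e-01  1.28589091e+00 -9.51277916e-05
  1.26208396e+00  1.33181409e+00]
```

View pics/c3.png

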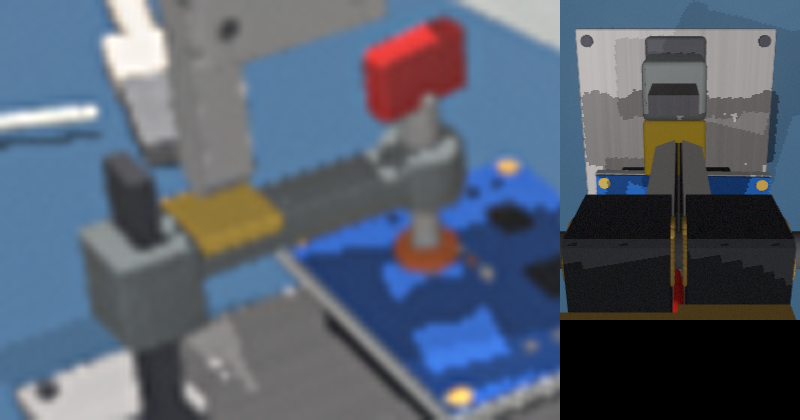

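```bash
python3 - <<'E'
from h import *
from scipy.spatial.transform import Rotation as Ro
s=manip.read_state(); w=manip.camera('wrist'); H=np.array(w['hand_eye']); print(H.round(3), w['fx'],w['cx'],w['cy'])
R=Ro.from_euler('xyz',s['eef_rot']).as_matrix(); T=np.eye(4);T[:3,:3]=R;T[:3,3]=s['eef_pos']
w['extrinsics']=np.linalg.inv(T@H)
print('tcp px',proj(w,s['eef_pos']), 'cam',(T@H)[:3,3])
ax=np.array([.98,-.195,0]);ay=np.array([.195,.98,0])
for z in(86,96,104,110,118,126):
    c=np.array([606.8,-240.5,z]); print(z,[proj(w,c+a*17*ax+b*18*ay).round(1).tolist() for a,b in((1,1),(1,-1),(-1,1),(-1,-1))])
hs=cv2.cvtColor(w['pixels'],cv2.COLOR_RGB2HSV); m=(hs[...,0]>18)&(hs[...,0]<35)&(hs[...,1]>140)&(hs[...,2]>60)
for r in range(212,285,4):
    c=np.where(m[r,200:350])[0]+200; print(r,(c.min(),c.max(),len(c)) if len(c) else '')
print(s['effort'])
E
```

```text
[[ 1.00000e-03 -9.65000e-01 -2.62000e-01  7.64500e+01]
 [ 1.00000e+00  1.00000e-03  0.00000e+00  7.87000e-01]
 [-0.00000e+00 -2.62000e-01  9.65000e-01 -2.04039e+02]
 [ 0.00000e+00  0.00000e+00  0.00000e+00  1.00000e+00]] 345.4673676618532 278.2518527672009 208.5098172777371
tcp px [276.8702788  240.92217606] cam [ 680.50236577 -257.56324722  307.97583674]
86 [[247.5, 206.5], [301.6, 206.5], [248.6, 254.0], [300.8, 254.0]]
96 [[246.2, 210.5], [302.7, 210.5], [247.4, 259.9], [301.7, 259.9]]
104 [[245.0, 213.9], [303.6, 213.9], [246.3, 265.0], [302.5, 265.0]]
110 [[244.1, 216.7], [304.3, 216.7], [245.5, 269.0], [303.2, 269.0]]
118 [[242.7, 220.7], [305.3, 220.7], [244.3, 274.7], [304.1, 274.7]]
126 [[241.3, 224.9], [306.4, 224.9], [242.9, 280.9], [305.1, 280.9]]
212 
216 
220 (np.int64(245), np.int64(303), 12)
224 (np.int64(243), np.int64(305), 63)
228 (np.int64(243), np.int64(304), 62)
232 (np.int64(244), np.int64(304), 61)
236 (np.int64(244), np.int64(304), 61)
240 (np.int64(244), np.int64(304), 56)
244 (np.int64(244), np.int64(304), 29)
248 (np.int64(244), np.int64(304), 16)
252 (np.int64(244), np.int64(304), 14)
256 (np.int64(244), np.int64(304), 13)
260 (np.int64(244), np.int64(279), 11)
264 (np.int64(245), np.int64(279), 9)
268 (np.int64(244), np.int64(279), 9)
272 (np.int64(245), np.int64(279), 8)
276 
280 (np.int64(200), np.int64(207), 8)
284 (np.int64(201), np.int64(208), 8)
[-1.37579631e-03 -6.82441092e+01 -3.44952250e+01  3.11629451e-02
 -7.69911264e-02  2.30726243e-05]
```

The wrist view puts the pad at z≈118, and the fingertips still hang visibly above it. So the shut tips sit about 15–20 mm above the reported TCP. I continue down slowly, watching the force.

```bash
python3 -m crank '[{"offset":[0.0005,0.001,-0.001],"spin":0},{"offset":[0.0005,0.001,-0.002],"spin":0},{"offset":[0.0005,0.001,-0.003],"spin":0},{"offset":[0.0005,0.001,-0.004],"spin":0},{"offset":[0.0005,0.001,-0.005],"spin":0},{"offset":[0.0005,0.001,-0.006],"spin":0},{"offset":[0.0005,0.001,-0.006],"spin":0},{"offset":[0.0005,0.001,-0.006],"spin":0}]'
python3 -m crank '[{"offset":[0,0,-0.001],"spin":0},{"offset":[0,0,-0.002],"spin":0},{"offset":[0,0,-0.003],"spin":0},{"offset":[0,0,-0.004],"spin":0},{"offset":[0,0,-0.005],"spin":0},{"offset":[0,0,-0.006],"spin":0},{"offset":[0,0,-0.006],"spin":0},{"offset":[0,0,-0.006],"spin":0}]'
```

```text
clock: 4.9
eef_pos: [606.3, -240.9, 97.9]
eef_rot: [3.141, -0.001, -0.197]
wrist_force: [-0.1, 0.3, 0.3]
finger_gap: 0.7
clock: 5.57
eef_pos: [606.4, -241.0, 91.8]
eef_rot: [3.141, -0.001, -0.197]
wrist_force: [0.2, 0.3, 3.1]
finger_gap: 0.5
```

```bash
cat >> h.py <<'E'
from scipy.spatial.transform import Rotation as Ro
def wcam():
    s=manip.read_state(); w=manip.camera('wrist')
    T=np.eye(4);T[:3,:3]=Ro.from_euler('xyz',s['eef_rot']).as_matrix();T[:3,3]=s['eef_pos']
    w['extrinsics']=np.linalg.inv(T@np.array(w['hand_eye'])); return s,w
E
python3 - <<'E'
from h import *
s,w=wcam(); sc=manip.camera('scene')
hs=cv2.cvtColor(w['pixels'],cv2.COLOR_RGB2HSV); m=(hs[...,0]>18)&(hs[...,0]<35)&(hs[...,1]>140)&(hs[...,2]>60)
for r in range(212,300,4):
    c=np.where(m[r,230:330])[0]+230
    if len(c): print(r,c.min(),c.max(),len(c))
ax=np.array([.98,-.195,0]);ay=np.array([.195,.98,0])
for z in(100,106,112,118):
    c=np.array([606.8,-240.5,z]); print(z,[proj(w,c+a*17*ax+b*18*ay).round(1).tolist() for a,b in((1,1),(1,-1),(-1,1),(-1,-1))])
print(blob(sc,'y',(192,187))[0], blob(sc,'r',(224,160))[0],s['wrist_force'])
a=cv2.resize(sc['pixels'][130:220,155:255],None,fx=5,fy=5,interpolation=cv2.INTER_CUBIC); cv2.imwrite('pics/c4.png',a[:,:,::-1])
E
```

```text
224 246 305 4
228 244 307 64
232 244 307 64
236 244 307 64
240 244 307 61
244 244 307 31
248 245 307 18
252 245 307 16
256 245 307 15
260 245 307 13
264 245 307 12
268 245 306 9
272 245 279 8
276 245 279 7
280 247 279 4
100 [[245.5, 218.3], [306.3, 218.3], [246.9, 271.0], [305.1, 271.0]]
106 [[244.6, 221.3], [307.1, 221.3], [246.0, 275.3], [305.8, 275.3]]
112 [[243.6, 224.5], [308.0, 224.5], [245.1, 279.9], [306.6, 279.9]]
118 [[242.5, 227.9], [308.9, 227.9], [244.1, 284.8], [307.5, 284.8]]
[192.53409091 188.63636364] [223.57062147 162.93785311] [0.24223368 0.25473056 3.13542071]
```

View pics/c4.png

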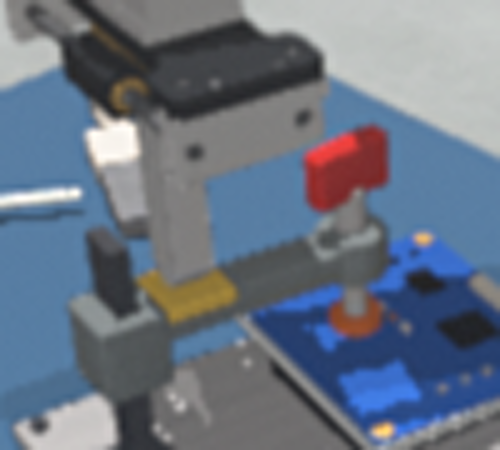

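The scene crop shows the shut fingers resting on the pad at about (190,280). The jaw has come down 6 mm, with the pad at z≈112 and 3 N. So the real tip is about 20 mm above the reported TCP, and I keep pushing.

```bash
python3 -m crank '[{"offset":[0,0,-0.002],"spin":0},{"offset":[0,0,-0.004],"spin":0},{"offset":[0,0,-0.006],"spin":0},{"offset":[0,0,-0.008],"spin":0},{"offset":[0,0,-0.010],"spin":0},{"offset":[0,0,-0.012],"spin":0},{"offset":[0,0,-0.012],"spin":0},{"offset":[0,0,-0.012],"spin":0}]'
python3 -m crank '[{"offset":[0,0,-0.0005],"spin":0},{"offset":[0,0,-0.001],"spin":0},{"offset":[0,0,-0.0015],"spin":0},{"offset":[0,0,-0.002],"spin":0},{"offset":[0,0,-0.0025],"spin":0},{"offset":[0,0,-0.003],"spin":0},{"offset":[0,0,-0.003],"spin":0},{"offset":[0,0,-0.003],"spin":0}]'
```

```text
clock: 6.33
eef_pos: [606.3, -240.9, 79.6]
eef_rot: [3.141, -0.001, -0.197]
wrist_force: [0.3, -1.0, 0.7]
finger_gap: 0.4
clock: 7.0
eef_pos: [606.4, -240.9, 76.5]
eef_rot: [3.141, -0.001, -0.197]
wrist_force: [0.4, 0.3, 3.7]
finger_gap: 0.8
```

```bash
python3 -m crank '[{"offset":[0,0,-0.0005],"spin":0},{"offset":[0,0,-0.001],"spin":0},{"offset":[0,0,-0.0015],"spin":0},{"offset":[0,0,-0.002],"spin":0},{"offset":[0,0,-0.0025],"spin":0},{"offset":[0,0,-0.003],"spin":0},{"offset":[0,0,-0.003],"spin":0},{"offset":[0,0,-0.003],"spin":0}]'
```

```text
clock: 7.67
eef_pos: [606.4, -241.0, 73.5]
eef_rot: [3.141, -0.001, -0.197]
wrist_force: [-0.2, -0.1, 5.0]
finger_gap: 0.2
```

```bash
python3 -m crank '[{"offset":[0,0,-0.0005],"spin":0},{"offset":[0,0,-0.001],"spin":0},{"offset":[0,0,-0.0015],"spin":0},{"offset":[0,0,-0.002],"spin":0},{"offset":[0,0,-0.0025],"spin":0},{"offset":[0,0,-0.0025],"spin":0},{"offset":[0,0,-0.0025],"spin":0},{"offset":[0,0,-0.0025],"spin":0}]'
```

```text
clock: 8.33
eef_pos: [606.7, -241.1, 71.7]
eef_rot: [3.141, -0.002, -0.197]
wrist_force: [-2.0, 0.6, 10.7]
finger_gap: 0.4
```

```bash
python3 -m crank '[{"offset":[0,0,-0.0005],"spin":0},{"offset":[0,0,-0.001],"spin":0},{"offset":[0,0,-0.0015],"spin":0},{"offset":[0,0,-0.002],"spin":0},{"offset":[0,0,-0.002],"spin":0},{"offset":[0,0,-0.002],"spin":0},{"offset":[0,0,-0.002],"spin":0},{"offset":[0,0,-0.002],"spin":0}]'
```

```text
clock: 9.0
eef_pos: [607.0, -241.1, 70.6]
eef_rot: [3.141, -0.003, -0.197]
wrist_force: [-1.8, 0.4, 11.3]
finger_gap: 0.3
```

```bash
python3 -m crank '[{"offset":[0,0,-0.0005],"spin":0},{"offset":[0,0,-0.001],"spin":0},{"offset":[0,0,-0.0015],"spin":0},{"offset":[0,0,-0.002],"spin":0},{"offset":[0,0,-0.002],"spin":0},{"offset":[0,0,-0.002],"spin":0},{"offset":[0,0,-0.002],"spin":0},{"offset":[0,0,-0.002],"spin":0}]'
```

```text
clock: 9.67
eef_pos: [607.3, -241.2, 69.6]
eef_rot: [3.141, -0.004, -0.197]
wrist_force: [-2.2, 1.2, 11.9]
finger_gap: 0.3
```

```bash
python3 -m crank '[{"offset":[0,0,-0.0005],"spin":0},{"offset":[0,0,-0.001],"spin":0},{"offset":[0,0,-0.0015],"spin":0},{"offset":[0,0,-0.002],"spin":0},{"offset":[0,0,-0.002],"spin":0},{"offset":[0,0,-0.002],"spin":0},{"offset":[0,0,-0.002],"spin":0},{"offset":[0,0,-0.002],"spin":0}]'
```

```text
clock: 10.33
eef_pos: [607.5, -241.3, 68.6]
eef_rot: [3.141, -0.005, -0.197]
wrist_force: [-3.4, 1.6, 11.7]
finger_gap: 0.4
```

```bash
python3 -m crank '[{"offset":[-0.0005,0,-0.0005],"spin":0},{"offset":[-0.0005,0,-0.001],"spin":0},{"offset":[-0.0005,0,-0.0015],"spin":0},{"offset":[-0.0005,0,-0.002],"spin":0},{"offset":[-0.0005,0,-0.0025],"spin":0},{"offset":[-0.0005,0,-0.0025],"spin":0},{"offset":[-0.0005,0,-0.0025],"spin":0},{"offset":[-0.0005,0,-0.0025],"spin":0}]'
```

```text
clock: 11.0
eef_pos: [607.7, -241.4, 67.4]
eef_rot: [3.14, -0.007, -0.197]
wrist_force: [-1.2, 2.1, 13.3]
finger_gap: 0.3
```

```bash
python3 -m crank '[{"offset":[-0.0005,0,-0.0005],"spin":0},{"offset":[-0.0005,0,-0.001],"spin":0},{"offset":[-0.0005,0,-0.0015],"spin":0},{"offset":[-0.0005,0,-0.002],"spin":0},{"offset":[-0.0005,0,-0.0025],"spin":0},{"offset":[-0.0005,0,-0.0025],"spin":0},{"offset":[-0.0005,0,-0.0025],"spin":0},{"offset":[-0.0005,0,-0.0025],"spin":0}]'
```

```text
clock: 11.67
eef_pos: [607.9, -241.4, 66.6]
eef_rot: [3.14, -0.009, -0.197]
wrist_force: [-2.5, 3.3, 15.2]
finger_gap: 0.3
```

```bash
python3 -m crank '[{"offset":[-0.0005,0,-0.001],"spin":0},{"offset":[-0.0005,0,-0.002],"spin":0},{"offset":[-0.0005,0,-0.003],"spin":0},{"offset":[-0.0005,0,-0.0035],"spin":0},{"offset":[-0.0005,0,-0.0035],"spin":0},{"offset":[-0.0005,0,-0.0035],"spin":0},{"offset":[-0.0005,0,-0.0035],"spin":0},{"offset":[-0.0005,0,-0.0035],"spin":0}]'
```

```text
clock: 12.33
eef_pos: [608.3, -241.6, 65.3]
eef_rot: [3.14, -0.012, -0.196]
wrist_force: [-4.0, 3.0, 20.5]
finger_gap: 0.7
```

```bash
python3 -m crank '[{"offset":[-0.0005,0,-0.001],"spin":0},{"offset":[-0.0005,0,-0.002],"spin":0},{"offset":[-0.0005,0,-0.003],"spin":0},{"offset":[-0.0005,0,-0.004],"spin":0},{"offset":[-0.0005,0,-0.004],"spin":0},{"offset":[-0.0005,0,-0.004],"spin":0},{"offset":[-0.0005,0,-0.004],"spin":0},{"offset":[-0.0005,0,-0.004],"spin":0}]'
python3 - <<'E'
from h import *
sc=manip.camera('scene'); rs=blob(sc,'r',(224,175))[0]; print(rs, manip.search_frame(sc,'blue_board')[:1])
for z in (105,110,115,120,125): print(z,proj(sc,(522.7,-223,z)))
E
```

```text
clock: 13.0
eef_pos: [608.7, -241.7, 64.1]
eef_rot: [3.139, -0.015, -0.196]
wrist_force: [-6.4, 3.7, 24.6]
finger_gap: 0.4
[223.27564103 171.45512821] [{'location': [491.6, -192.4, 37.3], 'conf': 0.6}]
105 [224.66078394 178.15450066]
110 [224.53171491 176.36911834]
115 [224.40188323 174.57318657]
120 [224.27128213 172.76661154]
125 [224.13990475 170.94929838]
```

24.6 N with little further travel means it is jammed. I lift off and look.

```bash
python3 -m crank '[{"offset":[-0.002,0.001,0.004],"spin":0},{"offset":[-0.002,0.001,0.03],"spin":0},{"offset":[-0.002,0.001,0.065],"spin":0},{"offset":[-0.002,0.001,0.1],"spin":0},{"offset":[-0.02,0.003,0.125],"spin":0},{"offset":[-0.03,0.005,0.135],"spin":0},{"offset":[-0.03,0.005,0.135],"spin":0},{"offset":[-0.03,0.005,0.135],"spin":0}]' 0.4
python3 - <<'E'
from h import *
s,w=wcam(); sc=manip.camera('scene');t=manip.camera('top')
ys=blob(sc,'y',(193,195))[0];rs=blob(sc,'r',(224,171))[0]; print(ys,rs)
for z in (80,84,88): print(z,proj(sc,(606.5,-240.5,z)))
for n,p in(('t',t),('w',w)):
    try:
        u,m,a=blob(p,'r',(388,229) if n=='t' else (280,300),30 if n=='t' else 110); r=cv2.minAreaRect(np.argwhere(m)[:,::-1].astype(np.float32)); print(n,u,a,r,ray(p,u,134),[ray(p,q,134).round(1).tolist() for q in cv2.boxPoints(r)])
        if n=='t': print(tri(t,u,sc,rs))
    except Exception as e: print(n,e)
print([(d['conf'],d['location']) for d in manip.search_frame(t,'blue_board')])
a=cv2.resize(sc['pixels'][140:220,155:265],None,fx=4,fy=4,interpolation=cv2.INTER_CUBIC); b=w['pixels'][100:420,120:440]; 
o=np.zeros((320,760,3),np.uint8);o[:,:440]=a;o[:,440:]=b; cv2.imwrite('pics/c5.png',o[:,:,::-1])
E
```

```text
clock: 13.77
eef_pos: [578.6, -236.7, 198.7]
eef_rot: [3.139, -0.015, -0.197]
wrist_force: [-0.0, 0.5, -0.1]
finger_gap: 37.6
[193.07042254 197.70422535] [222.70731707 171.41463415]
80 [193.11660613 198.60040993]
84 [192.93408998 197.18201007]
88 [192.7506876  195.75672304]
t [383.45064378 226.41630901] 233 ((383.4085998535156, 226.44656372070312), (23.019031524658203, 10.276354789733887), 86.633544921875) [ 526.7507328  -222.22642024] [[547.6, -211.9], [548.5, -231.1], [505.9, -232.3], [505.0, -213.2]]
[ 526.79440876 -224.28973258  125.13294308]
w [274.67040359 270.61995516] 892 ((274.8221435546875, 270.6402587890625), (56.087982177734375, 17.22147560119629), 78.31063079833984) [ 530.29460355 -225.03633452] [[555.1, -218.2], [555.4, -232.5], [504.4, -232.4], [503.9, -217.4]]
[(0.72, [488.9, -200.1, 40.6])]
```

View pics/c5.png

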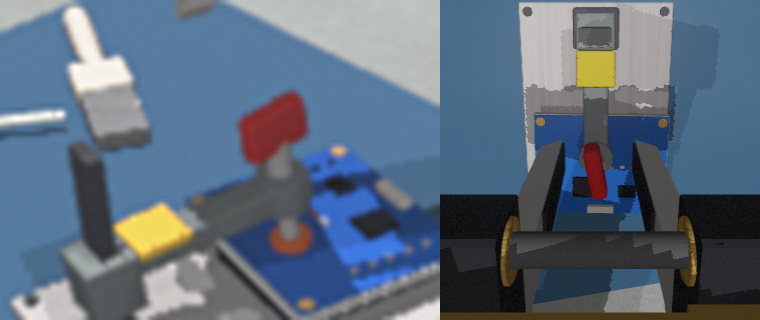

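The jaw is visibly tipped, the foot sits on the board (290,238), and the pad is at z≈82.5 (expected after the drop). The wing is at about (526.5,-224,119) with yaw ≈ 0. I go over it and descend.

```bash
python3 -m crank '[{"offset":[-0.02,0.005,0],"spin":5.5},{"offset":[-0.04,0.009,0],"spin":11},{"offset":[-0.052,0.0127,-0.01],"spin":11.3},{"offset":[-0.052,0.0127,-0.035],"spin":11.3},{"offset":[-0.052,0.0127,-0.06],"spin":11.3},{"offset":[-0.052,0.0127,-0.07],"spin":11.3},{"offset":[-0.052,0.0127,-0.07],"spin":11.3},{"offset":[-0.052,0.0127,-0.07],"spin":11.3}]'
python3 - <<'E'
from h import *
s,w=wcam(); sc=manip.camera('scene'); print(s['joints'])
u,m,a=blob(w,'r',(280,260),110); r=cv2.minAreaRect(np.argwhere(m)[:,::-1].astype(np.float32)); print(u,a,r,[ray(w,q,134).round(1).tolist() for q in cv2.boxPoints(r)])
a=cv2.resize(sc['pixels'][120:220,160:260],None,fx=4,fy=4,interpolation=cv2.INTER_CUBIC); b=w['pixels'][20:420,100:480]; 
cv2.imwrite('pics/c6.png',np.hstack([a,b])[:,:,::-1])
E
```

```text
clock: 14.63
eef_pos: [526.9, -223.8, 127.4]
eef_rot: [3.14, -0.012, 0.001]
wrist_force: [1.1, 0.2, 0.4]
finger_gap: 37.7
[-0.46782847  0.39039641  1.52975373  0.00443183  1.2101382   1.10032575]
[278.07509158 240.63003663] 1638 ((278.5, 240.5), (75.0, 23.0), 90.0) [[552.8, -218.1], [552.9, -231.6], [504.6, -232.1], [504.6, -217.7]]
```

View pics/c6.png

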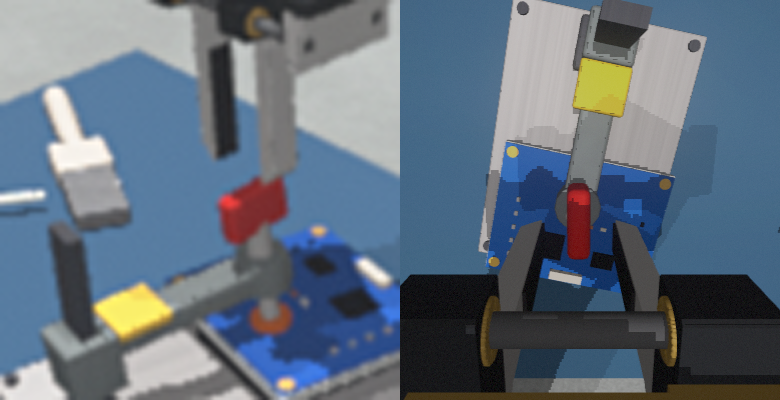

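The wing is aligned at wrist full-frame (278,240) and centred between the open fingers. I descend, then close.

```bash
python3 -m crank '[{"offset":[0,-0.0005,-0.008],"spin":0},{"offset":[0,-0.0005,-0.016],"spin":0},{"offset":[0,-0.0005,-0.024],"spin":0},{"offset":[0,-0.0005,-0.032],"spin":0},{"offset":[0,-0.0005,-0.038],"spin":0},{"offset":[0,-0.0005,-0.041],"spin":0},{"offset":[0,-0.0005,-0.041],"spin":0},{"offset":[0,-0.0005,-0.041],"spin":0}]'
```

```text
clock: 15.4
eef_pos: [527.4, -224.6, 87.6]
eef_rot: [3.139, -0.014, 0.001]
wrist_force: [-0.0, 0.3, -0.4]
finger_gap: 37.2
```

```bash
python3 -m crank '[{"offset":[0,0,0],"spin":0},{"offset":[0,0,0],"spin":0},{"offset":[0,0,0],"spin":0},{"offset":[0,0,0],"spin":0},{"offset":[0,0,0],"spin":0},{"offset":[0,0,0],"spin":0},{"offset":[0,0,0],"spin":0},{"offset":[0,0,0],"spin":0}]' 0 15
```

```text
clock: 16.07
eef_pos: [527.5, -224.4, 87.7]
eef_rot: [3.139, -0.014, 0.001]
wrist_force: [-2.3, 4.8, 3.8]
finger_gap: 14.8
```

Gripped: gap 14.8 mm for the 14 mm wing. I turn clockwise in two strokes.

```bash
python3 -m crank '[{"offset":[0,0.0005,0],"spin":-4},{"offset":[0,0.0005,0],"spin":-9},{"offset":[0,0.0005,0],"spin":-14},{"offset":[0,0.0005,-0.0002],"spin":-19},{"offset":[0,0.0005,-0.0003],"spin":-24},{"offset":[0,0.0005,-0.0004],"spin":-29},{"offset":[0,0.0005,-0.0005],"spin":-34},{"offset":[0,0.0005,-0.0005],"spin":-34}]'
```

```text
clock: 16.73
eef_pos: [527.5, -224.7, 87.9]
eef_rot: [3.138, -0.015, -0.598]
wrist_force: [-4.5, -0.8, 7.5]
finger_gap: 15.1
```

```bash
python3 -m crank '[{"offset":[0,0,-0.0002],"spin":-5},{"offset":[0,0,-0.0004],"spin":-10},{"offset":[0,0,-0.0005],"spin":-15},{"offset":[0,0,-0.0006],"spin":-20},{"offset":[0,0,-0.0007],"spin":-25},{"offset":[0,0,-0.0008],"spin":-30},{"offset":[0,0,-0.0008],"spin":-34.5},{"offset":[0,0,-0.0008],"spin":-34.5}]'
python3 -c "
from cell import manip
s=manip.read_state();print(s['joints'],s['moment'])"
```

```text
clock: 17.4
eef_pos: [527.2, -225.2, 88.1]
eef_rot: [3.137, -0.016, -1.205]
wrist_force: [-6.2, 1.9, 12.8]
finger_gap: 16.2
[-0.46027904  0.43699371  1.56189581 -0.01554079  1.13352969  2.32189744] [0.30518571 1.58312825 0.08367678]
```

```bash
python3 -m crank '[{"offset":[0,0,0],"spin":0},{"offset":[0,0,0],"spin":0},{"offset":[0,0,0],"spin":0},{"offset":[0,0,0],"spin":0},{"offset":[0,0,0],"spin":0},{"offset":[0,0,0],"spin":0},{"offset":[0,0,0],"spin":0},{"offset":[0,0,0],"spin":0}]' 0.4
python3 -m crank '[{"offset":[0,0,0.01],"spin":0},{"offset":[0,0,0.03],"spin":0},{"offset":[0,0,0.06],"spin":0},{"offset":[0,0,0.09],"spin":0},{"offset":[-0.02,-0.03,0.12],"spin":0},{"offset":[-0.05,-0.06,0.14],"spin":0},{"offset":[-0.08,-0.09,0.15],"spin":0},{"offset":[-0.1,-0.11,0.15],"spin":0}]'
python3 -m crank '[{"offset":[-0.03,-0.03,0],"spin":0},{"offset":[-0.06,-0.06,0],"spin":0},{"offset":[-0.09,-0.09,0],"spin":0},{"offset":[-0.11,-0.11,0],"spin":0},{"offset":[-0.11,-0.11,0],"spin":0},{"offset":[-0.11,-0.11,0],"spin":0},{"offset":[-0.11,-0.11,0],"spin":0},{"offset":[-0.11,-0.11,0],"spin":0}]'
python3 - <<'E'
from h import *
sc=manip.camera('scene');t=manip.camera('top')
u,m,a=blob(t,'r',(385,226)); r=cv2.minAreaRect(np.argwhere(m)[:,::-1].astype(np.float32)); B=[ray(t,q,133).round(1).tolist() for q in cv2.boxPoints(r)]; print(u,r,B)
ys=blob(sc,'y',(193,197))[0]; yt=blob(t,'y',(390,184))[0]; print(ys,tri(t,yt,sc,ys), tri(t,u,sc,blob(sc,'r',(223,171))[0]))
print([(d['conf'],d['location']) for d in manip.search_frame(t,'blue_board')])
o=cv2.imread('pics/top0.png'); h=lambda im:cv2.resize(im[140:290,320:420],None,fx=3.5,fy=3.5,interpolation=2)
a=cv2.resize(sc['pixels'][150:220,155:265],None,fx=3,fy=3,interpolation=2)
n=np.hstack([h(o),h(t['pixels'][:,:,::-1])])
d=np.abs(o.astype(int)-t['pixels'][:,:,::-1]).sum(2)
cv2.imwrite('pics/f.png',n)
cv2.imwrite('pics/sf.png',sc['pixels'][:,:,::-1])
E
```

```text
clock: 18.07
eef_pos: [527.2, -225.2, 88.0]
eef_rot: [3.137, -0.016, -1.205]
wrist_force: [-0.4, 0.8, 0.4]
finger_gap: 38.0
clock: 18.73
eef_pos: [426.5, -336.4, 241.2]
eef_rot: [3.139, -0.02, -1.204]
wrist_force: [0.2, -1.1, -0.3]
finger_gap: 37.9
clock: 19.4
eef_pos: [317.3, -445.7, 241.6]
eef_rot: [3.139, -0.02, -1.203]
wrist_force: [0.2, 0.4, -0.3]
finger_gap: 37.5
[383.45882353 226.64117647] ((383.4828796386719, 226.46234130859375), (7.200170993804932, 25.655780792236328), 65.55604553222656) [[523.2, -197.9], [542.5, -242.1], [530.2, -247.2], [511.0, -203.1]]
[192.92198582 197.25531915] [ 607.93861091 -240.09981767   85.00436521] [ 526.34614173 -223.70885343  127.566731  ]
[(0.58, [487.2, -210.8, 38.7])]
```

View pics/f.png

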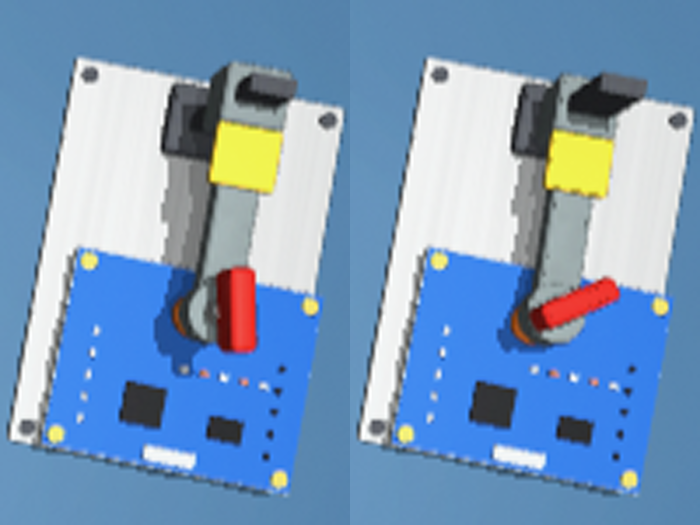

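View pics/sf.png

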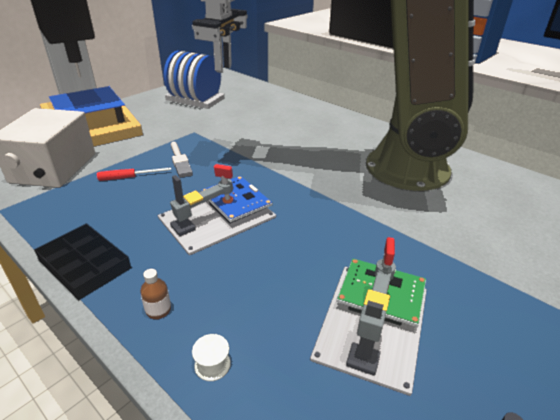

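The before/after top crops show the board dots in the same pixels (89,261 both times), the wing now at about -66°, and the green clamp unchanged. I hand the job in.

```bash
python3 -c "
from cell import manip
print(manip.sign_off(), manip.read_state()['clock'])"
```

```text
the job is handed in; nothing more can be done
the job is handed in; nothing more can be done
```

The blue board is clamped down and the job is handed in; the clock read about 19.5 s of the allowed 42 s. I pushed the jaw down on its yellow pad until it jammed, turned the red handle clockwise, let go and moved the arm clear.

- **Jam:** The foot met the board at about 5 N. The push force then rose to 24.6 N with little further travel. The jaw is visibly tipped and has stayed tipped.
- **Handle:** The gripper turned 69°. The top camera puts the wing at about -66°, from about 0 to +2° before, so the turn is about 66–69°.
- **Boards:** In the top view the blue board's marks are in the same pixels before and after. The board network's position fixes scattered by about 20 mm, so I did not rely on them. The green board's clamp looks unchanged.
- **Disagreement:** The real fingertips sat about 20 mm above the reported tool position. First contact with the pad therefore came lower than expected. I checked this in the pictures and allowed for it when gripping the handle.
- **Odd reading:** The camera gave the wing's height above the pad as 42 mm after jamming, against 36 mm given. The same method already read 4 mm too high at the start.

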